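# Open the tester's push-latch battery hatch

### The arm

A 7-joint arm with a two-finger parallel gripper is mounted at the origin on a cart in front of the work surface, level with it; the furniture and walls round the work are solid. World frame = base frame: x ahead of the robot, y to its left, z up, the work surface at z = 0. Lengths are in m, angles in rad, forces in N, time in s.
With the tool pointing down it reaches from about 0.425 to 0.925 m from the base axis. Payload 6.8 kg.
Tool frame: the origin (TCP) lies between the finger pads; the fingertips stand 11 mm ahead of it and the grasp point (between the pads) lies 8 mm behind it; z points along the fingers, y is the line along which they close (so a half turn about z gives the same grasp; the last joint's range is limited). The gripper opens to 85 mm and grips with 20 to 120 N. Pads are 22 mm wide; open, the fingers measure 114 mm over their backs; the gripper's body (76 mm by 85 mm) begins 54 mm behind the grasp point. The pads swing forward as they close: fully open they stand 13 mm farther back than shut.
Start: joints at [0.998, 0.477, 0.022, 1.555, -0.011, 1.109, -0.083], TCP at [0.303, -0.603, 0.242] pointing down, gripper open.
Joint ranges: [-2.96, 2.96], [-0.34, 2.1], [-1.41, 1.46], [0.24, 2.44], [-1.37, 4.51], [0.17, 1.92], [-2.96, 2.96]. Speed limits (rad/s): [2.39, 2.39, 3.14, 3.14, 3.14, 3.14, 3.14].

### API

Orientations are given as a rotation vector (axis times angle).
In Python, from bench import r gives the robot as it stands.
- The arm moves only by the tool send_rows, never from a script. Its argument "deltas" is a list of rows, each an object of numbers: "dx", "dy", "dz": the shift along the world's x, y, z in mm; "rx", "ry", "rz": the turn, a rotation vector about the world's x, y, z in degrees. A call has 1 to 5 rows; each row is the pose to reach, as a shift and turn from the pose commanded when the call began; what a row does not reach only later rows make up. A row lasts 1/12 s, in which the tool goes at most 41.7 mm and 7.16 degrees, less where a joint would pass 70% of its speed; a pose out of reach is approached as far as the arm can. A call with a gripper value outside its range is refused whole. "jaw" is the finger opening in mm, from 0 to 85.4, set as the call begins (left out, the last holds). The fingers move at their own pace and stop on an object; "newtons" is the grip in N (left out, the last holds). Time passes only in rows, so rows that repeat a pose let the fingers close. It gives the time, the measured TCP pose, the force, the opening and the grip force at its end, in the units of the state.
- r.get_obs(): the state, without advancing time (a new reading comes with each control period).
- r.grab_frame(name): name is "scene" or "side" or "wrist"; returns a dict with "frame" (384x512x3 uint8, blue, green, red), "z_map" (384x512 float32, m along the optical axis (not along the pixel's ray), 0 where there is no reading), "vertical_fov" (degrees; the focal length in pixels is half the picture's height over the tangent of half this angle, whatever the lens; pixels are square), "cx", "cy" (the principal point, pixels), "xyz" and "orientation" of the camera in the world. Camera axes: x right, y down, z forward; pixel columns grow to the right and rows downward; lengths in m; the calibration is good to about 2 mm. A picture is of the moment at which its call begins.
- r.hand_in(): hands the job in; it is judged then, once.
The state is a dict: "clock": time; "joints": joint angles; "qvel": joint speeds; "tau": joint torques, N m; "tcp_pos": TCP position; "orientation": TCP orientation; "contact_force": force on the tool from outside, world axes, zero at the start; "moment": the same for the moment, N m; "grip_width": finger opening in m; "gripper_force": force on a finger pad.
Only numpy, scipy, OpenCV 4.12 (cv2) and the standard library are available. Lean on these libraries where they do the work, as an engineer would, in place of code of your own. Each camera call takes 0.05 s, during which the arm holds its last target. There are 200 camera calls.

### The job

The watch tester needs fresh cells: press its large dark battery hatch down once at the orange ribbed pad until the push latch lets go, take the finger away so that it pops up, and see that it stays up by itself. Then, without pinching or forcing the hatch, push it back with a fingertip or the outside of the fingers until it stands upright, and leave it standing open. Do not open the small red fuse door beside it, and leave the things round about where they are.

Things in the scene. Friction and masses are not known exactly. Their poses are not given: they have to be found in the camera images.
- tester: pale grey bench tester, fixed to the table, 130 mm deep (x) by 150 mm wide (y), deck 46 mm high, console along its far side 56 mm high. Origin at the centre of its underside; x points to the far side (console, hinges), y to the left, z up. At its front (-x) are the large dark battery hatch (left half) and the small red fuse door (right half); fixed cells lie in the bay under the hatch.
- battery_hatch (a joint): hinge of the large dark battery hatch (78 mm wide, 64 mm from hinge to front edge, 5 mm thick, top 51 mm above the table, 5 mm proud of the deck). About 0.01 = latched shut, negative = pressed in (stop at -0.085 rad), positive = open, 1.57 = upright, stop at 1.95. Once released it springs up to about 1.2 in half a second; a friction hinge holds it there and wherever it is then pushed.
- battery_hatch_pad (a point): middle of the orange ribbed pad (12 by 36 mm) on top of the battery hatch, 14 mm from its front edge; moves with the hatch. Pressed straight down here with about 5 N, the hatch sinks to its stop, 4 mm down; the push-push latch lets go after 2 to 3 mm, and the hatch pops up when the finger leaves. Pressing it shut again would latch it again.
- battery_hatch_edge (a point): middle of the battery hatch's free front edge (smooth plastic, rolled, 7 mm thick); moves with the hatch (about 108 mm above the table when it has popped up, 112 mm when upright). Pushing it back here takes 1 to 4 N; the very ends of the fingers, 5 to 10 mm below the edge, rising with it as it swings, do it most easily (the edge rises 4 mm on the way to upright).
- battery_hatch_hinge (a point): middle of the battery hatch's hinge line, which runs along the tester's y, 48.5 mm above the table. A white latch tongue, 17 mm wide, sticks out 27 mm from the underside of the hatch, 28 mm left of its middle and 51 mm from the hinge; keep to the middle when pushing the open hatch.
- fuse_door (a joint): hinge of the small red fuse door (50 mm wide, 46 mm long) on the right of the battery hatch, with its own push latch and a smaller orange pad: about 0.02 = latched shut, positive = open. To be left shut.
- battery_hatch_follower (a joint): small steel follower pin of the latch, hidden under the battery hatch, riding round a heart-shaped cam on the hatch's tongue (m, along the tester's y): 0 = hatch latched, about +0.0025 once the hatch has popped; it goes below -0.005 only when the hatch is pushed down and shut again. Not to be touched.
- fresh_cell_1: fresh round cell, 14.5 mm across and 50 mm high, standing loose on the table by the front of the tester; origin at the middle of its foot. Leave it standing.
- fresh_cell_2: second fresh round cell, like the first, standing beside it. Leave it standing.
- loupe: black eye loupe, 35 mm across and 39 mm high, standing on the table; origin under its centre. Leave alone.
- press_die_3: pale turned press die, 42 mm across and 12 mm high, on the table; origin under its centre. Leave alone.
- press_die_6: pale turned press die, 36 mm across and 10 mm high, on the table; origin under its centre. Leave alone.
- press_die_4: brass press die, 22 mm across and 26 mm high, on the table; origin under its centre. Leave alone.
- press_die_2: brown press die, 28 mm across and 20 mm high, on the table; origin under its centre. Leave alone.
- round_box: round pale parts box, 42 mm across and 20 mm high, on the table; origin under its centre. Leave alone.
- blue_cap: blue plastic dust cap, 34 mm across and 20 mm high, on the table; origin under its centre. Leave alone.
- tweezers: steel tweezers, 124 mm long, lying flat; origin under their middle. Leave alone.

How it is judged:
By the outcome, as a careful person would: the job done as asked, in the order asked, and still so for the second after the job is handed in, with the robot touching nothing.
It also fails if it takes over 45 s, if anything falls off the work surface, if the arm or the gripper's body presses on something with over 40 N, if the wrist force passes 120 N, or if a joint passes its speed limit or range.

## Working session

There is one attempt and no reset: what is moved stays moved. The work goes in short steps, Python scripts to look and compute and a tool call to move; the robot and the scene stay as the last step left them, time stands still between calls to the robot, and variables do not carry over. Pictures are saved under pics/ and viewed, at most 10 in all, crops included, and the job is handed in when it is done.

Besides the shell and the picture viewer there is one more tool, called after "Request:" in YAML: its name, and indented under it one key for each argument. send_rows: Moves the arm, as the interface text tells. Its arguments: {"type":"object","properties":{"deltas":{"type":"array","items":{"type":"object","properties":{"dx":{"type":"number"},"dy":{"type":"number"},"dz":{"type":"number"},"rx":{"type":"number"},"ry":{"type":"number"},"rz":{"type":"number"}}}},"jaw":{"type":"number"},"newtons":{"type":"number"}},"required":["deltas"]}

```bash
mkdir -p pics; cat > h.py <<'E'
import numpy as np, cv2
from scipy.spatial.transform import Rotation as R
from bench import r
def grab(n):
    f=r.grab_frame(n); z=f["z_map"]; H,W=z.shape
    fl=H/2/np.tan(np.radians(f["vertical_fov"])/2)
    u,v=np.meshgrid(np.arange(W),np.arange(H))
    c=np.stack([(u-f["cx"])/fl*z,(v-f["cy"])/fl*z,z],-1)
    o=np.array(f["orientation"]); 
    Rm=R.from_rotvec(o).as_matrix() if o.size==3 else o.reshape(3,3)
    P=c@Rm.T+np.array(f["xyz"]); P[z==0]=np.nan
    return f["frame"],P
E
python3 - <<'E'
from h import *
print(r.get_obs())
for n in("scene","side"):
    im,P=grab(n); np.savez(n,im=im,P=P); cv2.imwrite(f"pics/{n}0.png",im)
    f=r.grab_frame(n);print(n,f["xyz"],f["orientation"])
E
```

```text
{'clock': 0.0, 'joints': array([ 0.9978763 ,  0.47781971,  0.02234007,  1.55645299, -0.01148527,
        1.10931306, -0.08311053]), 'qvel': array([-4.70253790e-04, -7.13935492e-04,  1.62857450e-03, -3.62141830e-05,
       -1.20865928e-03,  8.01998134e-04,  7.27028834e-04]), 'tau': array([ 3.51107255e-04, -5.96451187e+01,  1.60841502e+00, -2.81198752e+01,
        1.24693671e-02,  9.20890277e-03,  2.68908241e-05]), 'tcp_pos': array([ 0.30230112, -0.60287531,  0.24131192]), 'orientation': array([-3.05539613e+00, -7.23200304e-01,  9.05595636e-04]), 'contact_force': array([-0.38975533, -0.20521715,  0.23298049]), 'moment': array([ 0.01844619, -0.02095481, -0.03395057]), 'gripper_force': 0.0, 'grip_width': 0.0858095309885982}
scene [-0.30660648  0.37908407  0.5613737 ] [-1.22061368  1.964714   -1.20419464]
side [ 0.38976153 -0.8746659   0.49394536] [-2.03839247  0.18869434 -0.0795564 ]
```

View pics/scene0.png

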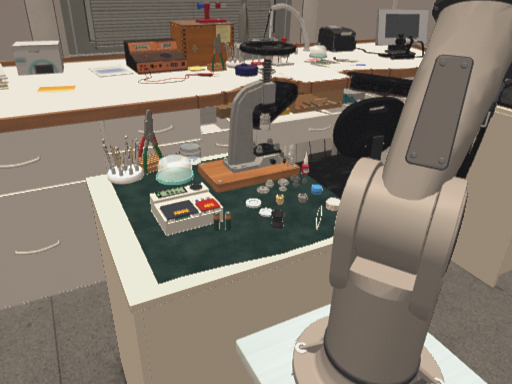

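View pics/side0.png

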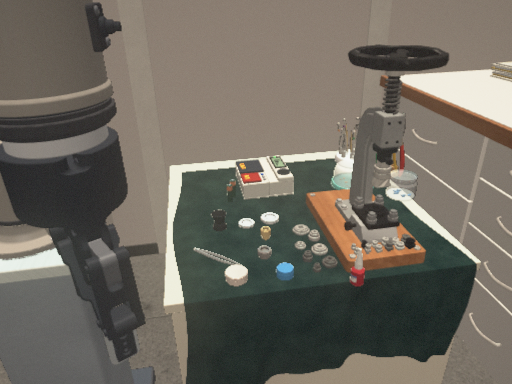

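The scene view shows the tester around (187,207), with the dark hatch at (178,211), red door at (207,205) and cells at (220,220). In the side view the tester is at (262,177). Next I'll locate them in 3D.

```bash
python3 - <<'E'
import numpy as np,cv2
for n,(u0,u1,v0,v1) in dict(scene=(140,240,170,245),side=(220,305,145,205)).items():
    d=np.load(n+".npz");im=d["im"][v0:v1,u0:u1];P=d["P"][v0:v1,u0:u1]
    cv2.imwrite(f"pics/{n}c.png",cv2.resize(im,None,fx=7,fy=7,interpolation=cv2.INTER_CUBIC))
    hsv=cv2.cvtColor(im,cv2.COLOR_BGR2HSV).astype(int);h,s,v=hsv[...,0],hsv[...,1],hsv[...,2]
    z=P[...,2]
    top=(z>.047-.008)&(z<.053+.008)&(s<60)&(v>140)
    for k,m in dict(orange=(h>8)&(h<25)&(s>150)&(v>150)&(z>.04),red=((h<6)|(h>174))&(s>150)&(z>.04),dark=(v<80)&(z>.045)&(z<.056),grey=top).items():
        if m.sum()>2:
            p=P[m]; print(n,k,m.sum(),np.nanmedian(p,0).round(4), cv2.minAreaRect((p[:,:2]*1000).astype(np.float32)))
    if n=="side" or 1:
        m=(h>8)&(h<25)&(s>150)&(v>150)&(z>.04)
        nn,l,st,c=cv2.connectedComponentsWithStats(m.astype(np.uint8),connectivity=8)
        for i in range(1,nn):print("  or",st[i,4],c[i]+[u0,v0],np.nanmean(P[l==i],0).round(4))
E
```

```text
scene orange 73 [0.5157 0.1163 0.0525] ((516.5315551757812, 96.22607421875), (17.72524642944336, 102.61593627929688), 3.4096322059631348)
scene red 145 [0.5263 0.0608 0.0513] ((525.3359985351562, 59.017845153808594), (46.776885986328125, 49.41726303100586), 1.339699387550354)
scene dark 347 [0.532  0.1344 0.0514] ((535.9802856445312, 122.03988647460938), (153.61602783203125, 108.64511108398438), 13.721055030822754)
scene grey 890 [0.5905 0.0958 0.0475] ((627.715576171875, 102.28756713867188), (326.56170654296875, 150.92855834960938), 0.29592064023017883)
  or 31 [208.32258065 204.77419355] [0.5177 0.0583 0.0522]
  or 42 [181.04761905 211.35714286] [0.5155 0.1297 0.0526]
side orange 46 [0.5142 0.1112 0.0525] ((513.6334228515625, 95.79373168945312), (12.196270942687988, 104.10835266113281), 1.0104975700378418)
side red 118 [0.5277 0.0529 0.0519] ((523.8737182617188, 55.9833984375), (44.59287643432617, 52.43785858154297), 1.8145127296447754)
side dark 19 [0.5293 0.0915 0.0499] ((563.493896484375, 91.3427505493164), (121.98941040039062, 4.694687843322754), 0.8575884103775024)
side grey 733 [0.586  0.0636 0.0476] ((544.9483642578125, 97.64802551269531), (169.4943084716797, 152.599609375), 1.2331058979034424)
  or 24 [242.33333333 165.54166667] [0.514  0.1281 0.0526]
  or 22 [246.36363636 176.63636364] [0.5141 0.0556 0.0526]
```

```bash
python3 - <<'E'
import numpy as np,cv2
for n in("scene","side"):
    P=np.load(n+".npz")["P"];x,y,z=np.moveaxis(P,-1,0)
    # hatch/door proud surface, deck edges
    m=(x>.47)&(x<.7)&(y>0)&(y<.2)&(z>.0485)&(z<.054)&(x<.58)
    print(n,"proud",cv2.minAreaRect((P[m][:,:2]*1000).astype(np.float32)))
    m=(x>.45)&(x<.72)&(y>0)&(y<.22)&(z>.035)&(z<.062)
    H=np.histogram2d(x[m],y[m],bins=[np.arange(.44,.72,.01),np.arange(0,.22,.01)])[0].astype(int)
    print(H)
    # front deck edge by y-bin: min x
    for b in np.arange(.02,.2,.02):
        k=m&(y>b)&(y<b+.02)&(z<.05); 
        if k.sum(): print(round(b,2),x[k].min().round(4),np.nanpercentile(x[m&(y>b)&(y<b+.02)],98).round(4),end=" | ")
    k=(x>.4)&(x<.495)&(y>0)&(y<.2)&(z>.012)&(z<.06)
    print("\ncells",[p.round(3).tolist() for p in P[k]][::4])
    k=(z>.12)&(x>.3)&(x<.8)&(y>-.3)&(y<.35); print("tall",np.nanpercentile(P[k],[0,5,50,95,100],axis=0).round(3))
E
```

```text
scene proud ((524.2517700195312, 101.931640625), (141.05332946777344, 85.26293182373047), 84.58572387695312)
[[ 0  0  0  0  0  0  0  0  0  0  0  0  0  0  0  0  0  0  0  0  0]
 [ 0  0  2  1  0  0  0  0  0  0  0  0  0  0  0  0  0  0  0  0  0]
 [ 0  0 15 20  0  1  0  0  0  0  0  0  0  0  0  0  0  0  0  0  0]
 [ 0  0  2  1  1 27  6  0  0  0  0  0  0  0  0  0  0  0  0  0  0]
 [ 0  0  0  0  1  2  2  0  0  0  0  0  0  0  0  0  0  0  0  0  0]
 [ 0  0  0  0  0  1  0  0  0  2  1  0  1  0  2  4  2  4  0  0  0]
 [ 0  0  6 21 15 17 23 18 18 20 21 23 21 20 18 22 22 14  0  0  0]
 [ 0  0  2  8  8 17 11  8  9  8 10 10  9 12 11 16 14  9  0  0  0]
 [ 0  0  2  4  9  6  9  9  9  5  7  7  5  7  9 10  9 11  0  0  0]
 [ 0  0  3  5  7  9  7  7  4  7  7  8  9 10  7  7 10  7  0  0  0]
 [ 0  0  2  6  6  4  7  9  8  6 10  8 10  6  9  8  9  8  0  0  0]
 [ 0  0  1  2  6  4  4  7  6  7  9  7  8  8  9  7 10  9  0  0  0]
 [ 0  0  2  6  5  3  6  4  7  3  5  5  4  4  4  5 10  6  0  0  0]
 [ 0  0  1  7  6  6  8  8  6  5  2  3  5  4  5  4  5 11  0  0  0]
 [ 0  0  2  7  8 11 11 10 13  9 10 13 13 13 11 10 17 15  0  0  0]
 
[... 4397 characters left out ...]
3, 0.049], [0.481, 0.051, 0.035], [0.465, 0.02, 0.048], [0.478, 0.048, 0.033], [0.463, 0.023, 0.044], [0.473, 0.025, 0.042], [0.46, 0.027, 0.04], [0.47, 0.022, 0.041], [0.483, 0.047, 0.027], [0.467, 0.018, 0.041], [0.48, 0.051, 0.023], [0.465, 0.022, 0.037], [0.477, 0.048, 0.022], [0.462, 0.023, 0.033], [0.472, 0.024, 0.032], [0.46, 0.031, 0.027], [0.469, 0.022, 0.03], [0.482, 0.047, 0.016], [0.467, 0.023, 0.027], [0.479, 0.045, 0.015], [0.464, 0.022, 0.025], [0.462, 0.023, 0.022], [0.472, 0.024, 0.02], [0.469, 0.02, 0.02], [0.466, 0.025, 0.015], [0.463, 0.02, 0.015]]
tall [[ 0.659 -0.3    0.12 ]
 [ 0.673 -0.294  0.147]
 [ 0.73  -0.229  0.28 ]
 [ 0.783 -0.14   0.387]
 [ 0.8   -0.102  0.39 ]]
```

View pics/scenec.png

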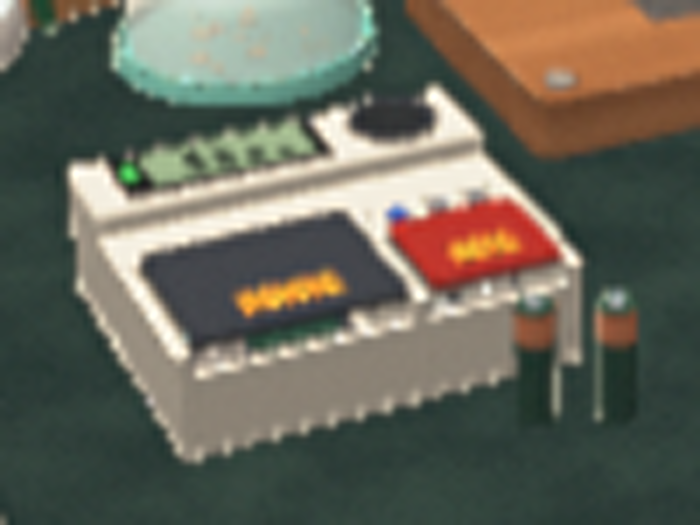

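The crop shows the dark hatch with its orange pad at crop (290,293), the red door to the right at (478,243), and the cells at (535,350) and (615,350), clear of the pad. The pad is at about (0.5145, 0.129, 0.0525) and tester yaw is under 1°.

Request:
send_rows:
  deltas:
    - {"dx": 11,"dy": 38,"dz": -3,"rz": -6}
    - {"dx": 22,"dy": 76,"dz": -6,"rz": -12}
    - {"dx": 33,"dy": 114,"dz": -9,"rz": -18}
    - {"dx": 44,"dy": 152,"dz": -12,"rz": -24}
    - {"dx": 55,"dy": 190,"dz": -15,"rz": -26.6}
  jaw: 0
  newtons: 20

```text
$.deltas[0]: bad value
```

Request:
send_rows:
  deltas:
    - {"dx": 11,"dy": 38,"dz": -3}
    - {"dx": 22,"dy": 76,"dz": -6}
    - {"dx": 33,"dy": 114,"dz": -9}
    - {"dx": 44,"dy": 152,"dz": -12}
    - {"dx": 55,"dy": 190,"dz": -15}

```text
$.deltas[0]: bad value
```

Request:
send_rows:
  deltas:
    - {"dx": 11,"dy": 38,"dz": -3}
    - {"dx": 22,"dy": 76,"dz": -6}
    - {"dx": 33,"dy": 114,"dz": -9}
    - {"dx": 44,"dy": 152,"dz": -12}
    - {"dx": 55,"dy": 190,"dz": -15}

```text
$.deltas[0]: bad value
```

Request:
send_rows:
  deltas:
    - {"dx": 11,"dy": 38,"dz": -3,"rx": 0,"ry": 0,"rz": -6}
    - {"dx": 22,"dy": 76,"dz": -6,"rx": 0,"ry": 0,"rz": -12}
    - {"dx": 33,"dy": 114,"dz": -9,"rx": 0,"ry": 0,"rz": -18}
    - {"dx": 44,"dy": 152,"dz": -12,"rx": 0,"ry": 0,"rz": -24}
    - {"dx": 55,"dy": 190,"dz": -15,"rx": 0,"ry": 0,"rz": -26.6}
  jaw: 0
  newtons: 20

```text
clock: 0.62
tcp_pos: [0.3576, -0.4115, 0.227]
orientation: [-3.141, 0.008, 0.0]
contact_force: [1.7, 0.1, 0.1]
grip_width: 0.0257
gripper_force: 0.0
```

Request:
send_rows:
  deltas:
    - {"dx": 11,"dy": 38,"dz": -3,"rx": 0,"ry": 0,"rz": 0}
    - {"dx": 22,"dy": 76,"dz": -6,"rx": 0,"ry": 0,"rz": 0}
    - {"dx": 33,"dy": 114,"dz": -9,"rx": 0,"ry": 0,"rz": 0}
    - {"dx": 44,"dy": 152,"dz": -12,"rx": 0,"ry": 0,"rz": 0}
    - {"dx": 55,"dy": 190,"dz": -15,"rx": 0,"ry": 0,"rz": 0}

```text
clock: 1.03
tcp_pos: [0.4126, -0.2216, 0.2123]
orientation: [3.141, 0.0, 0.001]
contact_force: [0.2, -0.1, 0.2]
grip_width: -0.0
gripper_force: 0.0
```

Request:
send_rows:
  deltas:
    - {"dx": 11,"dy": 38,"dz": -3,"rx": 0,"ry": 0,"rz": 0}
    - {"dx": 22,"dy": 76,"dz": -6,"rx": 0,"ry": 0,"rz": 0}
    - {"dx": 33,"dy": 114,"dz": -9,"rx": 0,"ry": 0,"rz": 0}
    - {"dx": 44,"dy": 152,"dz": -12,"rx": 0,"ry": 0,"rz": 0}
    - {"dx": 55,"dy": 190,"dz": -15,"rx": 0,"ry": 0,"rz": 0}

```text
clock: 1.45
tcp_pos: [0.4677, -0.0316, 0.1974]
orientation: [3.141, 0.0, 0.001]
contact_force: [0.3, -0.3, -0.1]
grip_width: -0.0001
gripper_force: 0.0
```

Request:
send_rows:
  deltas:
    - {"dx": 10,"dy": 36,"dz": -15,"rx": 0,"ry": 0,"rz": 0}
    - {"dx": 20,"dy": 72,"dz": -30,"rx": 0,"ry": 0,"rz": 0}
    - {"dx": 30,"dy": 108,"dz": -45,"rx": 0,"ry": 0,"rz": 0}
    - {"dx": 40,"dy": 144,"dz": -60,"rx": 0,"ry": 0,"rz": 0}
    - {"dx": 45,"dy": 160,"dz": -70,"rx": 0,"ry": 0,"rz": 0}

```text
clock: 1.87
tcp_pos: [0.5127, 0.1323, 0.1263]
orientation: [-3.139, -0.009, -0.0]
contact_force: [0.1, -0.1, -0.6]
grip_width: 0.0003
gripper_force: 0.0
```

Request:
send_rows:
  deltas:
    - {"dx": 0,"dy": 0,"dz": -25,"rx": 0,"ry": 0,"rz": 0}
    - {"dx": 0,"dy": 0,"dz": -48,"rx": 0,"ry": 0,"rz": 0}
    - {"dx": 0,"dy": 0,"dz": -58,"rx": 0,"ry": 0,"rz": 0}
    - {"dx": 0,"dy": 0,"dz": -58,"rx": 0,"ry": 0,"rz": 0}
    - {"dx": 0,"dy": 0,"dz": -58,"rx": 0,"ry": 0,"rz": 0}

```text
clock: 2.28
tcp_pos: [0.5125, 0.1263, 0.0694]
orientation: [3.141, -0.0, -0.001]
contact_force: [0.5, -0.6, 0.1]
grip_width: -0.0001
gripper_force: 0.0
```

```bash
python3 - <<'E'
from h import *
im,P=grab("scene");a=cv2.resize(im[165:245,140:250],None,fx=5,fy=5,interpolation=cv2.INTER_CUBIC)
cv2.imwrite("pics/pre.png",a);print(r.get_obs()["tcp_pos"],r.get_obs()["contact_force"])
E
```

```text
[0.51318482 0.12644958 0.0701541 ] [-0.40210702  0.4067701   0.01566798]
```

View pics/pre.png

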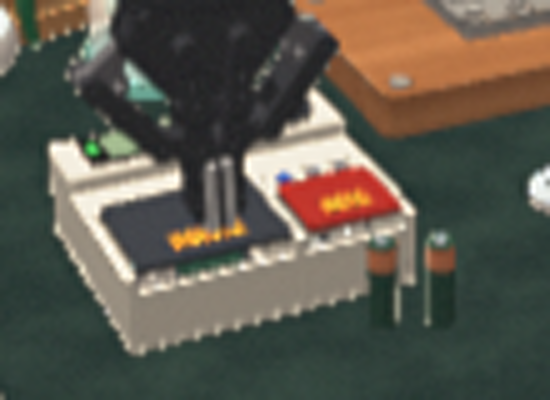

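The closed fingertips are just above the orange pad at crop (220,215), slightly to its right. I'll shift 2.5 mm left and press in small steps.

Request:
send_rows:
  deltas:
    - {"dx": 1,"dy": 2.5,"dz": -2,"rx": 0,"ry": 0,"rz": 0}
    - {"dx": 1,"dy": 2.5,"dz": -4,"rx": 0,"ry": 0,"rz": 0}
    - {"dx": 1,"dy": 2.5,"dz": -6,"rx": 0,"ry": 0,"rz": 0}
    - {"dx": 1,"dy": 2.5,"dz": -7,"rx": 0,"ry": 0,"rz": 0}
    - {"dx": 1,"dy": 2.5,"dz": -8,"rx": 0,"ry": 0,"rz": 0}

```text
clock: 2.75
tcp_pos: [0.5139, 0.1291, 0.0618]
orientation: [-3.142, -0.001, -0.001]
contact_force: [-1.0, -0.8, 4.8]
grip_width: -0.0001
gripper_force: 2.5
```

Request:
send_rows:
  deltas:
    - {"dx": 0,"dy": 0,"dz": -0.7,"rx": 0,"ry": 0,"rz": 0}
    - {"dx": 0,"dy": 0,"dz": -1.4,"rx": 0,"ry": 0,"rz": 0}
    - {"dx": 0,"dy": 0,"dz": -2,"rx": 0,"ry": 0,"rz": 0}

```text
clock: 3.0
tcp_pos: [0.5138, 0.1291, 0.0597]
orientation: [-3.142, -0.001, -0.001]
contact_force: [-1.2, 0.0, 5.6]
grip_width: -0.0001
gripper_force: 2.7
```

Request:
send_rows:
  deltas:
    - {"dx": 0,"dy": 0,"dz": -0.5,"rx": 0,"ry": 0,"rz": 0}
    - {"dx": 0,"dy": 0,"dz": -1,"rx": 0,"ry": 0,"rz": 0}
    - {"dx": 0,"dy": 0,"dz": -1,"rx": 0,"ry": 0,"rz": 0}

```text
clock: 3.25
tcp_pos: [0.5138, 0.1292, 0.0587]
orientation: [-3.142, -0.001, -0.001]
contact_force: [-0.8, 0.3, 4.8]
grip_width: 0.0002
gripper_force: 2.3
```

Request:
send_rows:
  deltas:
    - {"dx": 0,"dy": 0,"dz": -0.5,"rx": 0,"ry": 0,"rz": 0}
    - {"dx": 0,"dy": 0,"dz": -0.8,"rx": 0,"ry": 0,"rz": 0}
    - {"dx": 0,"dy": 0,"dz": -0.8,"rx": 0,"ry": 0,"rz": 0}

```text
clock: 3.5
tcp_pos: [0.5139, 0.1291, 0.0581]
orientation: [3.142, 0.001, 0.001]
contact_force: [-1.0, -0.8, 7.4]
grip_width: 0.0002
gripper_force: 3.6
```

The force is now rising, so the hatch is at its stop. I'll release it quickly straight up.

Request:
send_rows:
  deltas:
    - {"dx": -5,"dy": 0,"dz": 38,"rx": 0,"ry": 0,"rz": 0}
    - {"dx": -15,"dy": 0,"dz": 75,"rx": 0,"ry": 0,"rz": 0}
    - {"dx": -30,"dy": 0,"dz": 110,"rx": 0,"ry": 0,"rz": 0}
    - {"dx": -40,"dy": 0,"dz": 110,"rx": 0,"ry": 0,"rz": 0}
    - {"dx": -40,"dy": 0,"dz": 110,"rx": 0,"ry": 0,"rz": 0}

```text
clock: 3.92
tcp_pos: [0.4729, 0.1294, 0.1692]
orientation: [-3.141, -0.002, -0.004]
contact_force: [-0.2, -0.2, -1.6]
grip_width: 0.0003
gripper_force: 0.0
```

Request:
send_rows:
  deltas:
    - {"dx": 0,"dy": 0,"dz": 0,"rx": 0,"ry": 0,"rz": 0}
    - {"dx": 0,"dy": 0,"dz": 0,"rx": 0,"ry": 0,"rz": 0}
    - {"dx": 0,"dy": 0,"dz": 0,"rx": 0,"ry": 0,"rz": 0}
    - {"dx": 0,"dy": 0,"dz": 0,"rx": 0,"ry": 0,"rz": 0}

```text
clock: 4.25
tcp_pos: [0.4735, 0.1289, 0.1664]
orientation: [3.141, 0.0, -0.003]
contact_force: [0.5, -0.5, -0.4]
grip_width: 0.0002
gripper_force: 0.0
```

```bash
cat > look.py <<'E'
from h import *
import sys
o=[]
for n,(u0,v0) in dict(scene=(140,150),side=(200,110)).items():
    im,P=grab(n); x,y,z=np.moveaxis(P,-1,0)
    o.append(cv2.resize(im[v0:v0+95,u0:u0+110],None,fx=3.5,fy=3.5,interpolation=cv2.INTER_CUBIC))
    m=(x>.49)&(x<.585)&(y>.095)&(y<.16)&(z>.06)&(z<.125)
    p=P[m]
    if len(p):
        c=np.polyfit(p[:,2],p[:,0],1); print(n,len(p),"top z",p[:,2].max().round(4),"x at z .06,.105",np.polyval(c,[.06,.105]).round(4),"angle",(np.pi/2-np.arctan(-c[0])).round(3),"y",p[:,1].min(),p[:,1].max())
cv2.imwrite(sys.argv[1],np.hstack(o)); s=r.get_obs();print(s["tcp_pos"],s["contact_force"],s["clock"])
E
python3 look.py pics/pop.png
```

```text
scene 310 top z 0.1069 x at z .06,.105 [0.5549 0.5319] angle 1.097 y 0.09522902303356884 0.15997936334807472
side 53 top z 0.1077 x at z .06,.105 [0.5271 0.536 ] angle 1.766 y 0.09563670945438119 0.15936128845373065
[0.47353902 0.12900195 0.16671434] [-0.05951754 -0.71346249  0.23923907] 4.35
```

View pics/pop.png

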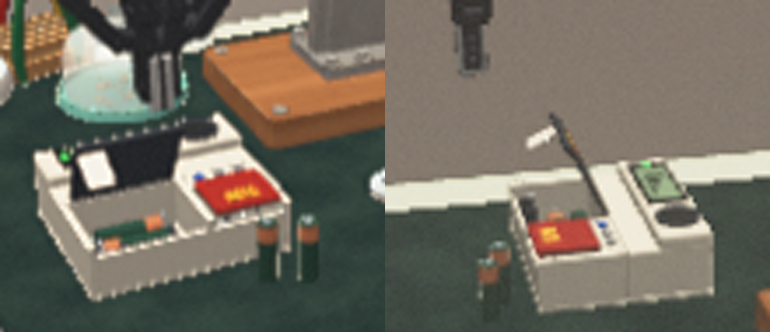

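The hatch has popped and stays up, with its edge about z 0.107, x 0.537. The red door is shut, the cells are standing, and the white tongue is on the left at (98,168). Next I'll lower the tips in front of the hatch and push the middle of its edge back.

Request:
send_rows:
  deltas:
    - {"dx": 0,"dy": -3,"dz": -28,"rx": 0,"ry": 0,"rz": 0}
    - {"dx": 5,"dy": -3,"dz": -54,"rx": 0,"ry": 0,"rz": 0}
    - {"dx": 20,"dy": -3,"dz": -54,"rx": 0,"ry": 0,"rz": 0}
    - {"dx": 35,"dy": -3,"dz": -54,"rx": 0,"ry": 0,"rz": 0}
    - {"dx": 38,"dy": -3,"dz": -54,"rx": 0,"ry": 0,"rz": 0}

```text
clock: 4.77
tcp_pos: [0.5136, 0.126, 0.1128]
orientation: [-3.141, 0.001, -0.001]
contact_force: [1.2, 0.1, 0.1]
grip_width: 0.0003
gripper_force: 0.0
```

Request:
send_rows:
  deltas:
    - {"dx": 3,"dy": 0,"dz": 0,"rx": 0,"ry": 0,"rz": 0}
    - {"dx": 6,"dy": 0,"dz": 0,"rx": 0,"ry": 0,"rz": 0}
    - {"dx": 9,"dy": 0,"dz": 0,"rx": 0,"ry": 0,"rz": 0}
    - {"dx": 12,"dy": 0,"dz": 0,"rx": 0,"ry": 0,"rz": 0}
    - {"dx": 15,"dy": 0,"dz": 0.5,"rx": 0,"ry": 0,"rz": 0}

```text
clock: 5.18
tcp_pos: [0.5265, 0.1261, 0.1142]
orientation: [3.142, 0.001, -0.0]
contact_force: [0.2, 0.1, 0.1]
grip_width: -0.0002
gripper_force: 0.0
```

Request:
send_rows:
  deltas:
    - {"dx": 3,"dy": 0,"dz": 0,"rx": 0,"ry": 0,"rz": 0}
    - {"dx": 6,"dy": 0,"dz": 0,"rx": 0,"ry": 0,"rz": 0}
    - {"dx": 8,"dy": 0,"dz": 0.5,"rx": 0,"ry": 0,"rz": 0}

```text
clock: 5.43
tcp_pos: [0.5348, 0.1261, 0.1145]
orientation: [3.142, 0.001, -0.0]
contact_force: [-0.2, 0.3, -0.3]
grip_width: 0.0005
gripper_force: 0.2
```

```bash
python3 look.py pics/push1.png
```

```text
scene 416 top z 0.1245 x at z .06,.105 [0.5637 0.5394] angle 1.077 y 0.09516433916297812 0.15972155991329784
side 101 top z 0.1249 x at z .06,.105 [0.5601 0.5397] angle 1.146 y 0.09563959312050863 0.15921154562148854
[0.53497718 0.12611955 0.11460158] [-0.15997639  0.46567172  0.61492524] 5.5333
```

View pics/push1.png

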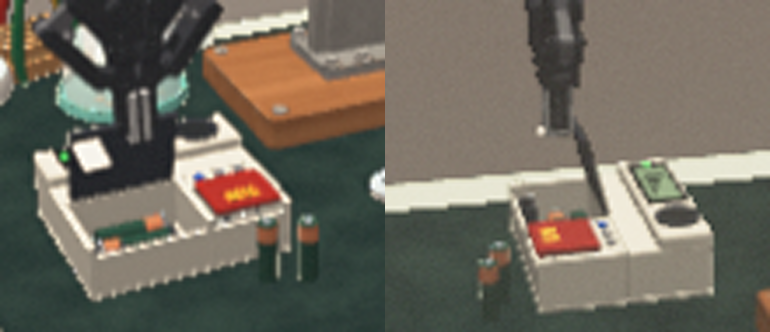

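The fingertips are just touching under the edge, clear of the tongue. I'll keep pushing in small steps.

Request:
send_rows:
  deltas:
    - {"dx": 2,"dy": 0,"dz": -1,"rx": 0,"ry": 0,"rz": 0}
    - {"dx": 4,"dy": 0,"dz": -1,"rx": 0,"ry": 0,"rz": 0}
    - {"dx": 6,"dy": 0,"dz": -1,"rx": 0,"ry": 0,"rz": 0}
    - {"dx": 8,"dy": 0,"dz": -0.5,"rx": 0,"ry": 0,"rz": 0}

```text
clock: 5.87
tcp_pos: [0.5426, 0.1261, 0.1139]
orientation: [3.141, 0.001, -0.001]
contact_force: [-0.4, -0.2, -0.7]
grip_width: -0.0002
gripper_force: 0.2
```

Request:
send_rows:
  deltas:
    - {"dx": 1.5,"dy": 0,"dz": 0.3,"rx": 0,"ry": 0,"rz": 0}
    - {"dx": 3,"dy": 0,"dz": 0.6,"rx": 0,"ry": 0,"rz": 0}
    - {"dx": 4,"dy": 0,"dz": 1,"rx": 0,"ry": 0,"rz": 0}
    - {"dx": 4,"dy": 0,"dz": 1,"rx": 0,"ry": 0,"rz": 0}

```text
clock: 6.2
tcp_pos: [0.5469, 0.1261, 0.1151]
orientation: [-3.142, -0.001, -0.0]
contact_force: [-0.1, -0.6, -0.8]
grip_width: 0.0002
gripper_force: 0.0
```

```bash
cat > ang.py <<'E'
from h import *
# hatch underside strips clear of fingers; tongue is left (y>.147)
for n in("scene","side"):
    im,P=grab(n); x,y,z=np.moveaxis(P,-1,0)
    for a,b in((.092,.11),(.11,.147),(.148,.168)):
        m=(x>.52)&(x<.6)&(y>a)&(y<b)&(z>.058)&(z<.118)
        p=P[m]
        if len(p)<8: continue
        print(n,a,b,len(p),"topz",p[:,2].max().round(4),[(round(q,3),np.median(p[abs(p[:,2]-q)<.005,0]).round(4)) for q in(.065,.075,.085,.095,.105) if (abs(p[:,2]-q)<.005).any()])
s=r.get_obs();print(s["tcp_pos"],s["contact_force"],s["clock"])
E
python3 ang.py
```

```text
scene 0.092 0.11 123 topz 0.1125 [(0.065, np.float64(0.5634)), (0.075, np.float64(0.5619)), (0.085, np.float64(0.5615)), (0.095, np.float64(0.5603)), (0.105, np.float64(0.5596))]
scene 0.11 0.147 255 topz 0.1179 [(0.065, np.float64(0.5626)), (0.075, np.float64(0.5615)), (0.085, np.float64(0.561)), (0.095, np.float64(0.5602)), (0.105, np.float64(0.559))]
scene 0.148 0.168 166 topz 0.113 [(0.065, np.float64(0.5615)), (0.075, np.float64(0.5618)), (0.085, np.float64(0.5614)), (0.095, np.float64(0.5588)), (0.105, np.float64(0.5506))]
side 0.092 0.11 44 topz 0.1138 [(0.065, np.float64(0.5622)), (0.075, np.float64(0.5612)), (0.085, np.float64(0.5605)), (0.095, np.float64(0.5603)), (0.105, np.float64(0.5611))]
side 0.11 0.147 80 topz 0.1176 [(0.065, np.float64(0.5612)), (0.075, np.float64(0.5607)), (0.085, np.float64(0.56)), (0.095, np.float64(0.5597)), (0.105, np.float64(0.5504))]
side 0.148 0.168 23 topz 0.1034 [(0.065, np.float64(0.5611)), (0.075, np.float64(0.5599)), (0.085, np.float64(0.5595)), (0.095, np.float64(0.5591)), (0.105, np.float64(0.5346))]
[0.54674116 0.12611563 0.1150707 ] [ 0.00711247  0.55656109 -0.17912728] 6.3
```

The hatch is at about 1.48 rad, so the edge needs about 4.5 mm more.

Request:
send_rows:
  deltas:
    - {"dx": 1.5,"dy": 0,"dz": 0,"rx": 0,"ry": 0,"rz": 0}
    - {"dx": 3,"dy": 0,"dz": 0,"rx": 0,"ry": 0,"rz": 0}
    - {"dx": 4.7,"dy": 0,"dz": 0,"rx": 0,"ry": 0,"rz": 0}
    - {"dx": 4.7,"dy": 0,"dz": 0,"rx": 0,"ry": 0,"rz": 0}

```text
clock: 6.63
tcp_pos: [0.5517, 0.1261, 0.115]
orientation: [-3.141, -0.001, -0.0]
contact_force: [-0.2, 0.3, 0.6]
grip_width: 0.0001
gripper_force: 0.0
```

```bash
python3 ang.py
```

```text
scene 0.092 0.11 127 topz 0.113 [(0.065, np.float64(0.564)), (0.075, np.float64(0.564)), (0.085, np.float64(0.5637)), (0.095, np.float64(0.5647)), (0.105, np.float64(0.565))]
scene 0.11 0.147 269 topz 0.118 [(0.065, np.float64(0.5639)), (0.075, np.float64(0.5642)), (0.085, np.float64(0.5641)), (0.095, np.float64(0.5643)), (0.105, np.float64(0.5627))]
scene 0.148 0.168 173 topz 0.1132 [(0.065, np.float64(0.5628)), (0.075, np.float64(0.5633)), (0.085, np.float64(0.5638)), (0.095, np.float64(0.5627)), (0.105, np.float64(0.5588))]
side 0.092 0.11 45 topz 0.1137 [(0.065, np.float64(0.5641)), (0.075, np.float64(0.5643)), (0.085, np.float64(0.5651)), (0.095, np.float64(0.5639)), (0.105, np.float64(0.5646))]
side 0.11 0.147 91 topz 0.1175 [(0.065, np.float64(0.5621)), (0.075, np.float64(0.5629)), (0.085, np.float64(0.5628)), (0.095, np.float64(0.5634)), (0.105, np.float64(0.5543))]
side 0.148 0.168 27 topz 0.105 [(0.065, np.float64(0.5617)), (0.075, np.float64(0.5618)), (0.085, np.float64(0.5621)), (0.105, np.float64(0.5388))]
[0.55146282 0.12610058 0.11498853] [0.68637952 1.00292932 0.38363664] 6.7333
```

The hatch is upright, so I'll back off and check that it stays.

Request:
send_rows:
  deltas:
    - {"dx": -8,"dy": 0,"dz": 0,"rx": 0,"ry": 0,"rz": 0}
    - {"dx": -25,"dy": 0,"dz": 0,"rx": 0,"ry": 0,"rz": 0}
    - {"dx": -50,"dy": 0,"dz": 15,"rx": 0,"ry": 0,"rz": 0}
    - {"dx": -70,"dy": 0,"dz": 45,"rx": 0,"ry": 0,"rz": 0}
    - {"dx": -80,"dy": 0,"dz": 80,"rx": 0,"ry": 0,"rz": 0}

```text
clock: 7.15
tcp_pos: [0.4666, 0.1254, 0.1937]
orientation: [3.139, 0.003, -0.01]
contact_force: [0.2, -0.5, -0.0]
grip_width: -0.0002
gripper_force: 0.0
```

Request:
send_rows:
  deltas:
    - {"dx": 0,"dy": 0,"dz": 0,"rx": 0,"ry": 0,"rz": 0}
    - {"dx": 0,"dy": 0,"dz": 0,"rx": 0,"ry": 0,"rz": 0}
    - {"dx": 0,"dy": 0,"dz": 0,"rx": 0,"ry": 0,"rz": 0}
    - {"dx": 0,"dy": 0,"dz": 0,"rx": 0,"ry": 0,"rz": 0}

```text
clock: 7.48
tcp_pos: [0.4707, 0.1257, 0.1941]
orientation: [3.141, 0.001, -0.002]
contact_force: [-0.1, -0.2, -0.7]
grip_width: -0.0002
gripper_force: 0.0
```

```bash
python3 ang.py; python3 look.py pics/end.png
```

```text
scene 0.092 0.11 132 topz 0.1125 [(0.065, np.float64(0.5638)), (0.075, np.float64(0.5642)), (0.085, np.float64(0.5644)), (0.095, np.float64(0.5652)), (0.105, np.float64(0.5636))]
scene 0.11 0.147 294 topz 0.1135 [(0.065, np.float64(0.5634)), (0.075, np.float64(0.5639)), (0.085, np.float64(0.5637)), (0.095, np.float64(0.5642)), (0.105, np.float64(0.5637))]
scene 0.148 0.168 172 topz 0.1129 [(0.065, np.float64(0.5634)), (0.075, np.float64(0.5637)), (0.085, np.float64(0.5637)), (0.095, np.float64(0.5629)), (0.105, np.float64(0.5567))]
side 0.092 0.11 47 topz 0.1126 [(0.065, np.float64(0.563)), (0.075, np.float64(0.5631)), (0.085, np.float64(0.5644)), (0.095, np.float64(0.5639)), (0.105, np.float64(0.5648))]
side 0.11 0.147 66 topz 0.1139 [(0.065, np.float64(0.5623)), (0.075, np.float64(0.5624)), (0.085, np.float64(0.563)), (0.095, np.float64(0.5632)), (0.105, np.float64(0.5633))]
side 0.148 0.168 56 topz 0.1138 [(0.065, np.float64(0.5617)), (0.075, np.float64(0.5624)), (0.085, np.float64(0.5622)), (0.095, np.float64(0.5624)), (0.105, np.float64(0.5498))]
[0.47076143 0.12577983 0.19384664] [ 0.06224924 -0.07964729 -0.29487408] 7.5833
scene 492 top z 0.1134 x at z .06,.105 [0.5642 0.5627] angle 1.538 y 0.0950262280664641 0.1599621635897822
side 121 top z 0.1139 x at z .06,.105 [0.5631 0.5601] angle 1.505 y 0.0956556035875279 0.15981675364899572
[0.4709365  0.12590854 0.19404421] [ 0.06640546 -0.05662827 -0.10715093] 7.6833
```

View pics/end.png

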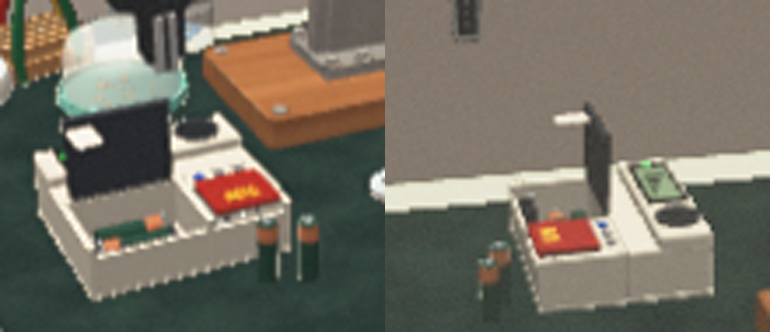

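The hatch stands upright by itself with its tongue level. The red door is shut, both cells are standing, and the gripper is clear.

```bash
python3 -c "
from bench import r
print(r.hand_in())"
```

```text
the job is handed in; nothing more can be done
None
```

The battery hatch was pressed once, popped up and held by itself, then was pushed back with the fingertips to about 1.57 rad and left standing open; the red fuse door stayed shut, both cells stayed standing, nothing else was touched, and the job was handed in at about 7.7 s.

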